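# Put away the printmaker's tools, seals and inks

## Robot

A 6-joint arm with a two-finger parallel gripper is mounted at the origin on the work surface. World frame = base frame: x ahead of the robot, y to its left, z up, the work surface at z = 0. Lengths are in m, angles in rad, forces in N, time in s.
With the tool pointing down it reaches from about 0.275 to 0.875 m from the base axis. Payload 12.5 kg.
Tool frame: the origin (TCP) lies on the centre line of the jaws, within the pads' length; the fingertips stand r.finger_overhang ahead of it and the grasp point (between the pads) lies 3 mm ahead of it (r.finger_overhang is the distance from the TCP to the fingertips, in m); z points along the fingers, y is the direction in which the jaws open and shut (so a half turn about z gives the same grasp; the last joint's range is limited). The gripper opens to 85 mm and grips with 20 to 120 N. Pads are 22 mm wide; open, the fingers measure 114 mm over their backs; the gripper's body (76 mm by 85 mm) begins 54 mm behind the grasp point. The pads swing forward as they close: fully open they stand 13 mm farther back than shut.
Start: joints at [1.172, 0.351, 1.652, -0, 1.139, -0.085], TCP at [0.17, 0.523, 0.253] pointing down, gripper open.
Joint ranges: [-2.75, 2.75], [-0.79, 2.1], [0.01, 2.65], [-1.57, 4.71], [0.07, 3.14], [-2.87, 2.87]. Speed limits (rad/s): [2.22, 2.22, 2.79, 3.14, 3.14, 3.14].

## Interface

Orientations are given as a unit quaternion [x, y, z, w].
In Python, from cell import r, optics gives the robot as it stands. The module is installed in compiled form; this text tells all that it offers. Calls block until the motion is done:
- r.move_to(position, orientation): joint-space move of the TCP to a pose.
- r.move_linear(position, rot=None, vel=0.15): straight line of the TCP; rot=None keeps the orientation; vel is the mean speed in m/s.
- r.set_joints(angles): joint-space move.
- r.set_gripper(opening, squeeze=None): opening from 0.0 (shut) to 1.0 (fully open); squeeze is the grip in N (None keeps the last); returns when the fingers have stopped.
- r.sleep(seconds).
- r.inverse_kinematics(position, orientation): joint angles nearest the present ones, or None.
- optics.get_image(name): name is "scene" or "side" or "wrist"; returns a dict with "pixels" (480x640x3 uint8, red, green, blue), "depth" (480x640 float32, m along the optical axis (not along the pixel's ray), 0 where there is no reading), "fx", "fy", "cx", "cy" (pixels), "D" ([k1, k2, p1, p2, k3] as OpenCV has them; the pictures are not rectified), "camera_from_world" (4x4, takes a point from world to camera coordinates); the wrist camera has in their place "mount" (4x4, takes a point from camera to tool coordinates, whose origin is the TCP and whose axes are the flange's). Camera axes: x right, y down, z forward; pixel columns grow to the right and rows downward; lengths in m; the calibration is good to about 2 mm. A picture is of the moment at which its call begins: read the wrist's pose just before it.
A pose or a line that the arm cannot do raises r.PlanningError and nothing moves.
- r.hand_in(): hands the job in, once; it reports no verdict.
Readings, each from a call of its own:
- r.current_t(): time.
- r.current_q(): joint angles.
- r.current_qvel(): joint speeds.
- r.current_effort(): joint torques, N m.
- r.current_tool_pos(): TCP position.
- r.current_ee_rot(): TCP orientation.
- r.current_contact_force(): force on the tool from outside, world axes, zero at the start.
- r.current_torque(): the same for the moment, N m.
- r.current_opening(): opening from 0.0 (shut) to 1.0 (fully open).
Only numpy, scipy, OpenCV 4.12 (cv2) and the standard library are available. Lean on these libraries where they do the work, as an engineer would, in place of code of your own. Each camera call takes 0.05 s, during which the arm holds its last target.

## Task

Clear up the printmaker's table: lay the loose gouge lengthwise in the empty bay of the long tool tray, beside the cutters stored there, stand the two stone seals in the seal tray, one in each bay, and stack the inks in the middle of the small square ink tray, the wide tin at the bottom and the jar centred on its lid. Keep the seals and inks upright all the while, and leave the bowl of wet ink standing where it is.

Things in the scene. Friction and masses are not known exactly. Their poses are not given: they have to be found in the camera images.
- gouge: wood-carving gouge lying flat, 136 mm long, 60 g: a turned wooden handle with flat underside (90 long, 20 wide, 19 high), then brass ferrule and narrow steel blade (46 together). Origin: under the middle of the whole length; x runs towards the blade: handle from x = -68 to +22 mm, blade tip at +68. Centre of mass near x = -16: grip there, across the handle (along y). May lie either way round in the tray.
- square_seal: pale stone seal standing upright, square block 26 x 26 mm, 56 mm high (plus a 2 mm dome). Origin: centre of its underside; x and y are normal to its faces, z up. About 100 g.
- round_seal: pale stone seal standing upright, plain cylinder 26 mm in diameter, 46 mm high. Origin: centre of its underside, z up. About 65 g.
- ink_tin: wide flat round metal ink tin with a paper band, 62 mm in diameter, 34 mm high, flat lid. Origin: centre of its underside, z up. About 170 g.
- ink_jar: small round black ink jar with a metal screw lid, 38 mm in diameter, 42 mm high. Origin: centre of its underside, z up. About 60 g.
- tool_tray: fixed open walnut tray for cutting tools with two long bays. Floor 5 mm thick, walls 14 mm high over the table, 5 mm thick. The wide front bay is empty and inside 70 mm (x) by 176 mm (y); the narrow bay behind it (x = 40 to 85 mm) holds two stored cutters, fixed, tops 24 mm high. Origin: on the table under the centre of the EMPTY bay; y runs along its length.
- seal_tray: fixed small walnut tray with two bays side by side for seals, outside 58 x 130 mm, walls and divider 5 mm thick and 20 mm high over the table, floor 5 mm thick; each bay is 48 mm along x by 57.5 mm along y, bay centres at y = +31 and -31 mm. Origin: centre of its underside on the table; y runs along the row of bays.
- ink_tray: fixed small square white enamelled tray for the inks, outside 90 x 90 mm, inside 82 x 82 mm, floor 4 mm thick, rim 11 mm high over the table. Origin: centre of its underside on the table. It is too small for tin and jar side by side.
- ink_bowl: small white porcelain bowl of black ink, 86 mm across the rim, 30 mm high, loose among the things; not to be moved. Origin: centre of its underside.
There are look-alikes about, which are no part of the job. Leave any yellow look-alike of the ink_jar alone.

How it is judged:
By the outcome, as a careful person would: the job done as asked, in the order asked, and still so for the second after the job is handed in, with the robot touching nothing.
It also fails if it takes over 122 s, if anything falls off the work surface, if the arm or the gripper's body presses on something with over 40 N, if the wrist force passes 120 N, or if a joint passes its speed limit or range.

## Working session

There is one attempt and no reset: what is moved stays moved. The work goes in short steps, each a Python script; the robot and the scene stay as the last script left them, time stands still between calls to the robot, and variables do not carry over. Pictures are saved under pics/ and viewed, and the job is handed in when it is done.

```bash
mkdir -p pics; ls; cat > h.py <<'E'
import numpy as np, cv2
from cell import r, optics
def snap(n,fn):
    im=optics.get_image(n)
    cv2.imwrite('pics/'+fn+'.png',cv2.cvtColor(im['pixels'],cv2.COLOR_RGB2BGR))
    return im
E
python3 - <<'E'
from h import *
import pickle
for n in ("scene","side","wrist"):
    T=(r.current_tool_pos(),r.current_ee_rot())
    im=snap(n,n+'0'); im['T']=T
    pickle.dump(im,open(n+'0.pkl','wb'))
    print(n,im['fx'],im['fy'],im['cx'],im['cy'],im['D'],np.round(im.get('camera_from_world',im.get('mount')),3).tolist(),T, (im['depth']>0).mean())
print(r.finger_overhang,r.current_t())
E
```

```text
pics
scene 594.7914685426431 594.7914685426431 319.48465880599235 246.33324860602775 [-0.0722537  0.         0.         0.         0.       ] [[-0.88, 0.474, -0.016, 0.416], [0.283, 0.497, -0.82, -0.11], [-0.381, -0.727, -0.572, 1.274], [0.0, 0.0, 0.0, 1.0]] (array([0.16964633, 0.52287109, 0.25276611]), array([ 1.56272141e-01,  9.87713869e-01, -5.60214525e-04, -1.29706456e-04])) 0.9958821614583333
side 591.0846189494436 591.0846189494436 332.9180175226992 238.5199858686585 [-0.09868337  0.          0.          0.          0.        ] [[0.786, -0.618, -0.023, -0.376], [-0.341, -0.403, -0.849, 0.179], [0.515, 0.675, -0.528, 0.939], [0.0, 0.0, 0.0, 1.0]] (array([0.16962933, 0.52285595, 0.25274557]), array([ 1.56248874e-01,  9.87717532e-01, -5.90383431e-04, -1.33180160e-04])) 0.9960319010416666
wrist 357.13910364745067 357.13910364745067 314.764306374351 237.71470678965966 [0.02115439 0.         0.         0.         0.        ] [[0.001, -0.954, -0.3, 0.077], [1.0, 0.001, 0.001, -0.001], [-0.0, -0.3, 0.954, -0.121], [0.0, 0.0, 0.0, 1.0]] (array([0.16964459, 0.5229108 , 0.2528291 ]), array([ 1.56242407e-01,  9.87718619e-01, -4.76286088e-04, -1.12081433e-04])) 0.995888671875
0.022 0.15
```

View pics/scene0.png

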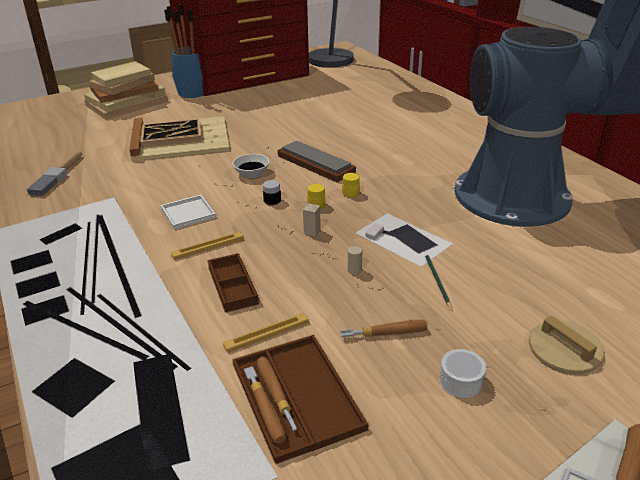

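View pics/side0.png

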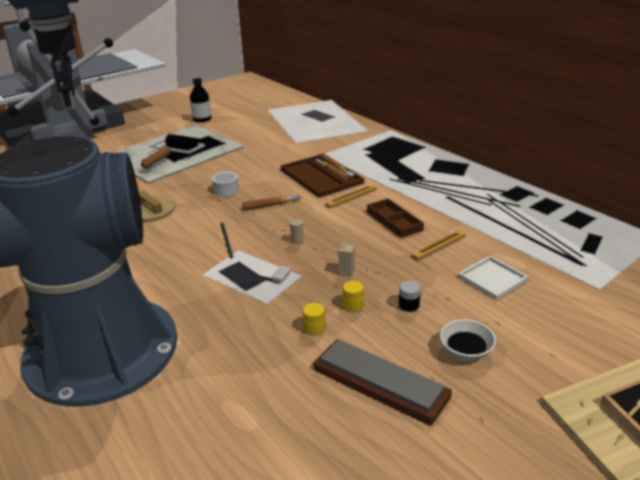

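View pics/wrist0.png

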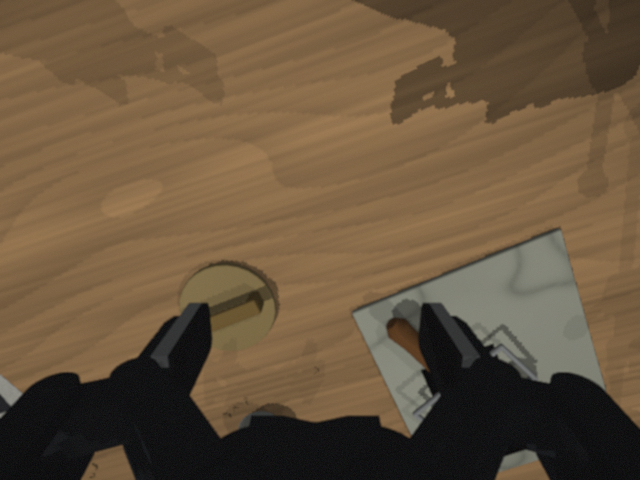

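The scene view shows:
- gouge at about (385,328)
- square seal at (312,222) and round seal at (355,262)
- jar at (272,192) and the likely tin at (463,373)
- tool tray at (300,395), seal tray at (233,282) and ink tray at (188,211)
- bowl at (250,166)

The side view shows the same things. The wrist view is off to one side. Next I'll get rough positions from the two views.

```bash
cat >> h.py <<'E'
from scipy.spatial.transform import Rotation as R
import pickle
def cam_pose(im):
    if 'mount' in im:
        p,q=im['T']; W=np.eye(4); W[:3,:3]=R.from_quat(q).as_matrix(); W[:3,3]=p
        return W@im['mount']
    return np.linalg.inv(im['camera_from_world'])
def rays(im,uv):
    K=np.array([[im['fx'],0,im['cx']],[0,im['fy'],im['cy']],[0,0,1]])
    n=cv2.undistortPoints(np.array(uv,float).reshape(-1,1,2),K,np.array(im['D'])).reshape(-1,2)
    P=cam_pose(im); d=np.c_[n,np.ones(len(n))]@P[:3,:3].T
    return P[:3,3],d
def onplane(im,uv,z):
    o,d=rays(im,uv); return o+d*((z-o[2])/d[:,2])[:,None]
def tri(im1,uv1,im2,uv2):
    out=[]
    o1,d1=rays(im1,uv1); o2,d2=rays(im2,uv2)
    for a,b in zip(d1,d2):
        s,_,_,_=np.linalg.lstsq(np.c_[a,-b],o2-o1,rcond=None)
        p,q=o1+a*s[0],o2+b*s[1]; out.append(np.r_[(p+q)/2,np.linalg.norm(p-q)])
    return np.array(out)
def proj(im,X):
    K=np.array([[im['fx'],0,im['cx']],[0,im['fy'],im['cy']],[0,0,1]])
    C=np.linalg.inv(cam_pose(im))
    return cv2.projectPoints(np.array(X,float).reshape(-1,1,3),cv2.Rodrigues(C[:3,:3])[0],C[:3,3],K,np.array(im['D']))[0].reshape(-1,2)
def load(n): return pickle.load(open(n+'.pkl','rb'))
def wsnap(fn):
    T=(r.current_tool_pos(),r.current_ee_rot()); im=snap('wrist',fn); im['T']=T
    pickle.dump(im,open(fn+'.pkl','wb')); return im
E
python3 - <<'E'
from h import *
s,d=load('scene0'),load('side0')
names='gougehandleend sq rd jar tin y1 y2 bowl'.split()
a=[(427,326),(312,207),(355,250),(272,183),(463,360),(316,187),(351,176),(251,160)]
b=[(243,204),(346,247),(296,223),(410,289),(225,177),(353,287),(314,309),(467,331)]
for n,p in zip(names,tri(s,a,d,b)): print(n,p.round(3))
print('tooltray',onplane(s,[(234,371),(310,338),(367,428),(276,460)],.014).round(3).tolist())
print('sealtray',onplane(s,[(209,261),(238,255),(258,301),(228,310)],.02).round(3).tolist())
print('inktray',onplane(s,[(161,209),(195,196),(215,213),(181,227)],.011).round(3).tolist())
i=cv2.imread('pics/scene0.png'); j=cv2.imread('pics/side0.png')
A=cv2.resize(i[300:410,310:510],None,fx=4,fy=4,interpolation=2)
cv2.imwrite('pics/c1.png',A)
A=cv2.resize(j[155:255,170:320],None,fx=5,fy=5,interpolation=2)
cv2.imwrite('pics/c2.png',A)
E
```

```text
gougehandleend [0.42  0.253 0.013 0.003]
sq [ 0.441 -0.087  0.057  0.001]
rd [0.433 0.061 0.044 0.   ]
jar [ 0.456 -0.239  0.041  0.   ]
tin [0.435 0.356 0.037 0.001]
y1 [ 0.385 -0.175  0.042  0.   ]
y2 [ 0.299 -0.18   0.043  0.001]
bowl [ 0.45  -0.369  0.037  0.002]
tooltray [[0.717, 0.197, 0.014], [0.59, 0.189, 0.014], [0.604, 0.374, 0.014], [0.727, 0.361, 0.014]]
sealtray [[0.66, -0.068, 0.02], [0.607, -0.059, 0.02], [0.627, 0.077, 0.02], [0.678, 0.074, 0.02]]
inktray [[0.682, -0.304, 0.011], [0.603, -0.32, 0.011], [0.589, -0.233, 0.011], [0.666, -0.216, 0.011]]
```

View pics/c1.png

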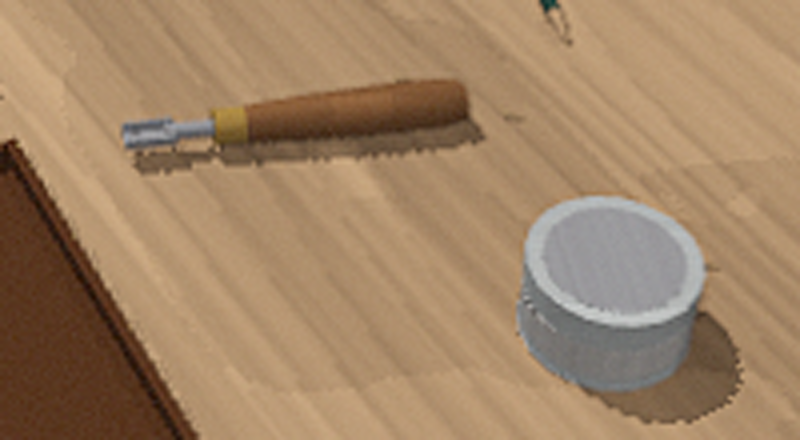

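View pics/c2.png

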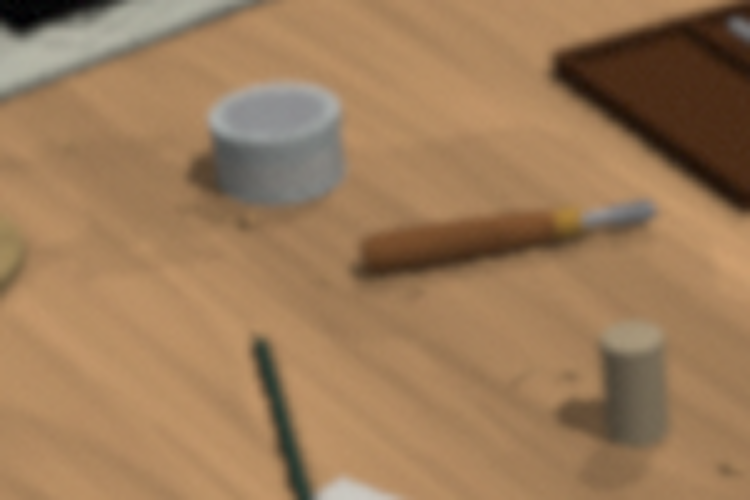

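Triangulated heights match the text (56, 46, 42 and 34 mm), and the tin is identified by its flat lid. Next I'll take three overlapping wrist views from above.

```bash
python3 - <<'E'
from h import *
for k,y in enumerate((0.28,0.04,-0.2)):
    try:
        r.move_to([0.47,y,0.30],[0,1,0,0])
    except r.PlanningError as e: print(k,e); continue
    r.sleep(0.3); wsnap(f'w{k}')
    print(r.current_t(),r.current_q().round(2),r.current_tool_pos().round(4))
E
```

```text
1.95 [ 0.45  0.3   1.6   0.    1.24 -1.12] [0.4698 0.2803 0.3   ]
3.25 [-0.01  0.16  1.79  0.    1.2  -1.58] [0.47   0.0405 0.2999]
4.55 [-0.49  0.23  1.69  0.    1.22 -2.06] [ 0.4702 -0.1994  0.3001]
```

View pics/w0.png

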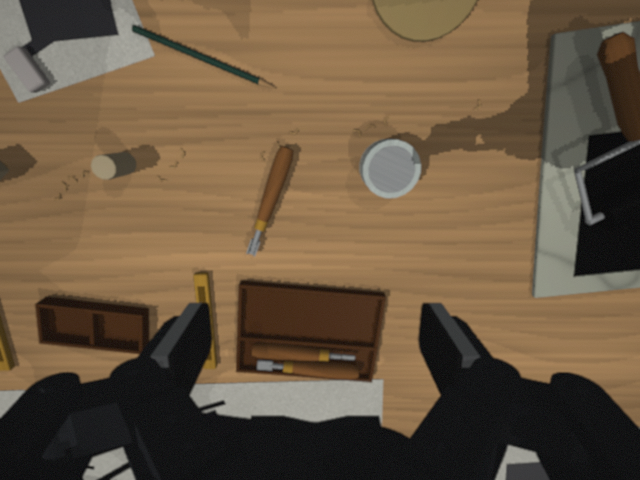

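View pics/w1.png

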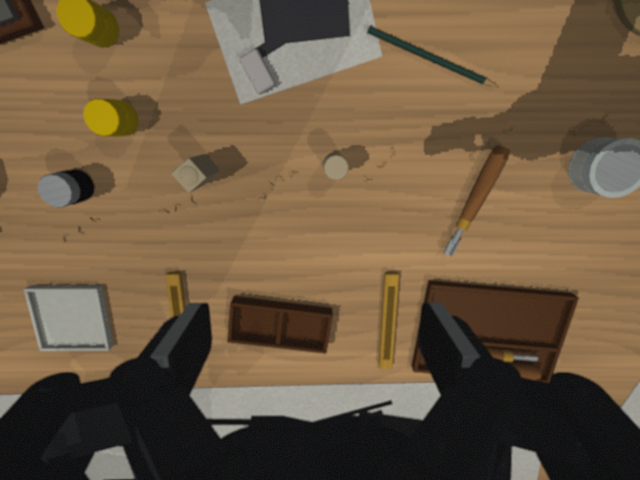

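View pics/w2.png

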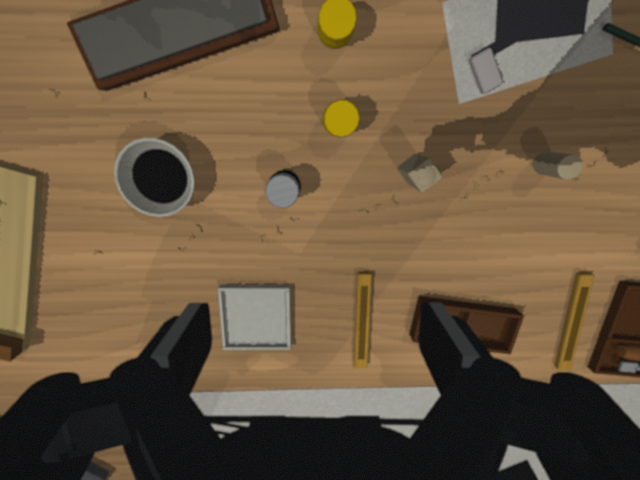

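The wrist views show everything cleanly:
- w0: gouge (270,200), tin (391,168), tool tray (311,330)
- w1: round seal top (335,166), square seal top (189,175), seal tray (281,323)
- w2: jar lid (284,188), ink tray (256,317), bowl (155,177)

I'll enlarge the crops to pick features.

```bash
python3 - <<'E'
import cv2,numpy as np
def crop(n,x,y,w,h,f,o):
    i=cv2.imread(f'pics/{n}.png')[y:y+h,x:x+w]
    i=cv2.resize(i,None,fx=f,fy=f,interpolation=cv2.INTER_CUBIC)
    i=cv2.convertScaleAbs(i,alpha=1.7,beta=10)
    for k in range(0,w,10):
        cv2.line(i,(k*f,0),(k*f,4 if k%50 else 12),(0,0,255),1)
        if k%20==0: cv2.putText(i,str(x+k),(k*f,20),0,.35,(0,0,255),1)
    for k in range(0,h,10):
        cv2.line(i,(0,k*f),(4,k*f),(0,255,0),1)
        if k%20==0: cv2.putText(i,str(y+k),(6,k*f+4),0,.35,(0,255,0),1)
    cv2.imwrite(f'pics/{o}.png',i)
crop('w0',230,130,200,150,4,'k0'); crop('w0',225,265,180,120,4,'k1')
crop('w1',160,140,200,60,4,'k2'); crop('w1',215,280,130,80,6,'k3')
crop('w2',205,165,120,190,3,'k4')
E
```

```text
(no output)
```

View pics/k0.png

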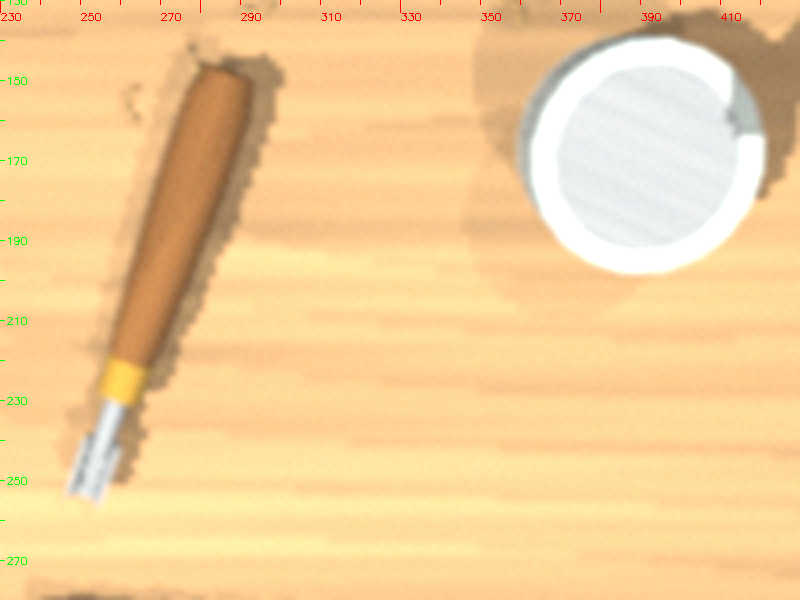

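View pics/k1.png

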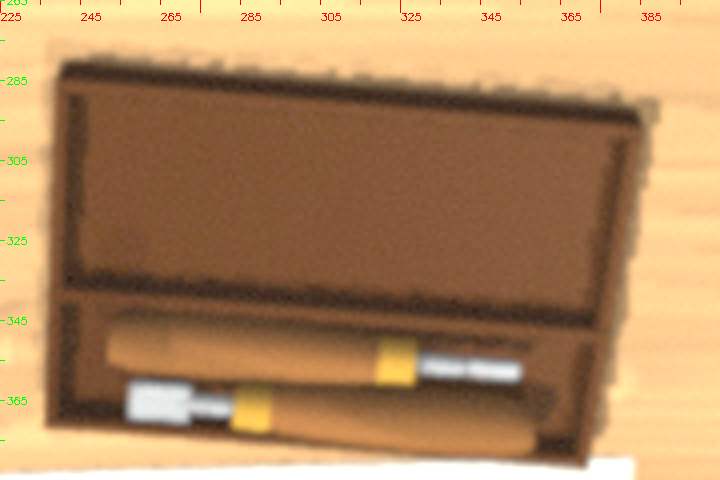

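View pics/k2.png

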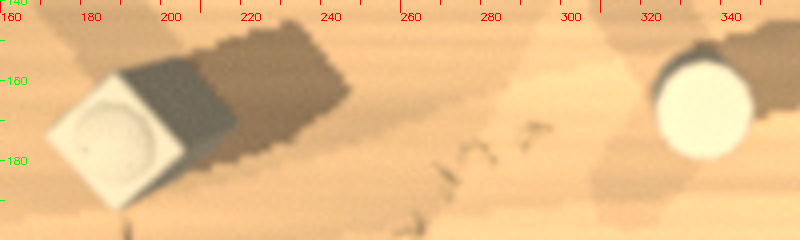

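View pics/k3.png

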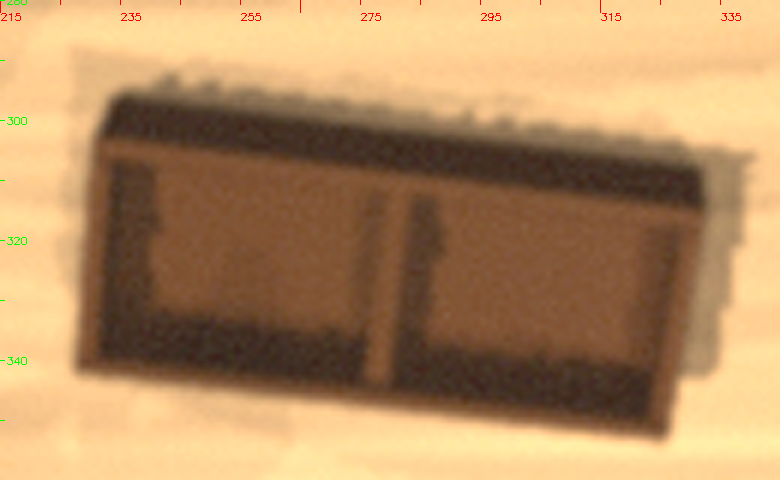

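View pics/k4.png

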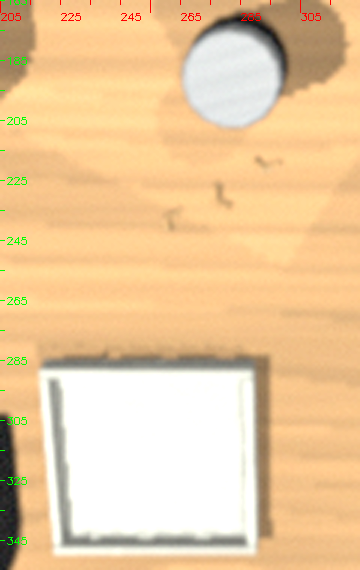

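Crops show clear lid circles and tray corners. Now I'll triangulate across two wrist views, using masks for the lids and corner picks for the trays.

```bash
python3 - <<'E'
from h import *
w=[load(f'w{k}') for k in range(3)]
def blob(im,uv,rad,lo,hi):
    hsv=cv2.cvtColor(im['pixels'],cv2.COLOR_RGB2HSV)
    m=cv2.inRange(hsv,np.array(lo),np.array(hi)); z=np.zeros_like(m); cv2.circle(z,uv,rad,255,-1); m&=z
    m=cv2.morphologyEx(m,cv2.MORPH_OPEN,np.ones((3,3)))
    c=max(cv2.findContours(m,0,1)[0],key=cv2.contourArea); (x,y),rr=cv2.minEnclosingCircle(cv2.convexHull(c)); e=cv2.fitEllipse(c)
    M=cv2.moments(c); return (M['m10']/M['m00'],M['m01']/M['m00']),e
for n,k,uv in [('tin',0,(392,169)),('rd',1,(336,167)),('sq',1,(189,175)),('jar',2,(283,190))]:
    print(n,w[k]['pixels'][uv[1],uv[0]],cv2.cvtColor(w[k]['pixels'],cv2.COLOR_RGB2HSV)[uv[1],uv[0]], w[k]['pixels'][uv[1]+24,uv[0]-24])
def corners(im,uv):
    g=cv2.cvtColor(im['pixels'],cv2.COLOR_RGB2GRAY)
    p=np.array(uv,np.float32).reshape(-1,1,2)
    return p.reshape(-1,2)
def rep(n,P):
    P=np.array(P); print(n,'c',P.mean(0).round(4),'sides',[round(float(np.linalg.norm(P[i]-P[(i+1)%4])),4) for i in range(4)],'ang12',np.degrees(np.arctan2(*(P[1]-P[0])[1::-1])).round(2),'ang43',np.degrees(np.arctan2(*(P[2]-P[3])[1::-1])).round(2),'ang14', np.degrees(np.arctan2(*(P[3]-P[0])[1::-1])).round(2))
rep('tool',onplane(w[0],[(240.3,284.7),(384.5,295.3),(371.8,381.3),(236.5,371.3)],.014))
rep('seal',onplane(w[1],[(231.7,303),(332.2,314.7),(325.8,352.8),(228,342)],.02))
rep('ink',onplane(w[2],[(218.3,287.3),(290,287.3),(290.7,349),(223.3,349.3)],.011))
rep('sq',onplane(w[1],[(171.3,173.5),(189.3,158),(206.3,177.5),(189.3,192.5)],.056))
for n,k,uv,z in [('tin',0,(391.6,168.6),.034),('rd',1,(335.6,167.2),.046),('jar',2,(282.3,190.8),.042),('gougeend',0,(287,146),.012),('gtip',0,(250,254),.006)]:
    print(n,onplane(w[k],[uv],z).round(4), 'depth z', (lambda d:(cam_pose(w[k])@np.r_[(np.linalg.inv(cam_pose(w[k]))[:3]@np.r_[onplane(w[k],[uv],z)[0],1])*1,1])[2])(0).round(3))
E
python3 - <<'E'
import cv2
def crop(n,x,y,w,h,f,o):
    i=cv2.imread(f'pics/{n}.png')[y:y+h,x:x+w]
    i=cv2.resize(i,None,fx=f,fy=f,interpolation=cv2.INTER_CUBIC)
    i=cv2.convertScaleAbs(i,alpha=1.5,beta=10)
    for k in range(0,w,10):
        if k%20==0: cv2.putText(i,str(x+k),(k*f,10),0,.3,(0,0,255),1); cv2.line(i,(k*f,0),(k*f,4),(0,0,255),1)
    for k in range(0,h,10):
        if k%20==0: cv2.putText(i,str(y+k),(6,k*f+4),0,.3,(0,255,0),1); cv2.line(i,(0,k*f),(4,k*f),(0,255,0),1)
    return i
import numpy as np
a=crop('w2',380,140,160,120,2,0); 
cv2.imwrite('pics/m0.png',crop('w2',390,145,200,50,4,0))
cv2.imwrite('pics/m1.png',crop('w1',20,160,100,200,3,0))
cv2.imwrite('pics/m2.png',crop('w1',420,130,200,180,4,0))
E
```

```text
tin [132 135 134] [ 80   6 135] [153 121  83]
rd [155 141 112] [ 20  71 155] [140 109  76]
sq [144 132 106] [ 21  67 144] [146 115  79]
jar [127 129 130] [100   6 130] [152 118  82]
tool c [0.6534 0.2722 0.014 ] sides [0.1809, 0.1295, 0.1839, 0.1281] ang12 85.45 ang43 85.01 ang14 -5.66
seal c [ 0.6407 -0.004   0.02  ] sides [0.1266, 0.0564, 0.1275, 0.0566] ang12 82.61 ang43 82.69 ang14 -8.58
ink c [ 0.6328 -0.2757  0.011 ] sides [0.09, 0.09, 0.0896, 0.0903] ang12 90.04 ang43 90.25 ang14 -0.19
sq c [ 0.442  -0.0869  0.056 ] sides [0.025, 0.0245, 0.0243, 0.0251] ang12 128.02 ang43 129.35 ang14 39.78
tin [[0.4368 0.3622 0.034 ]] depth z 0.034
rd [[0.4344 0.0619 0.046 ]] depth z 0.046
jar [[ 0.46   -0.2342  0.042 ]] depth z 0.042
gougeend [[0.4148 0.2493 0.012 ]] depth z 0.012
gtip [[0.5444 0.2003 0.006 ]] depth z 0.006
```

View pics/m0.png

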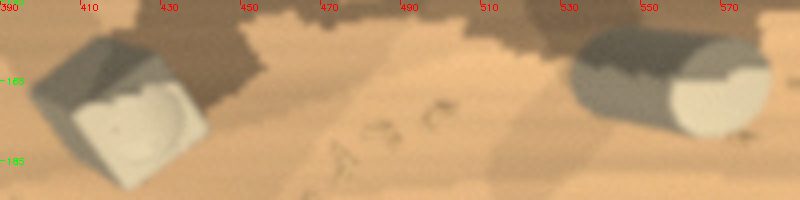

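View pics/m1.png

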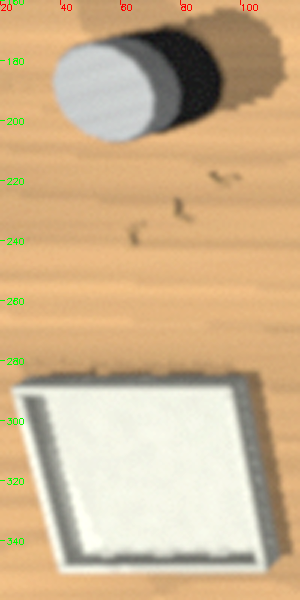

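View pics/m2.png

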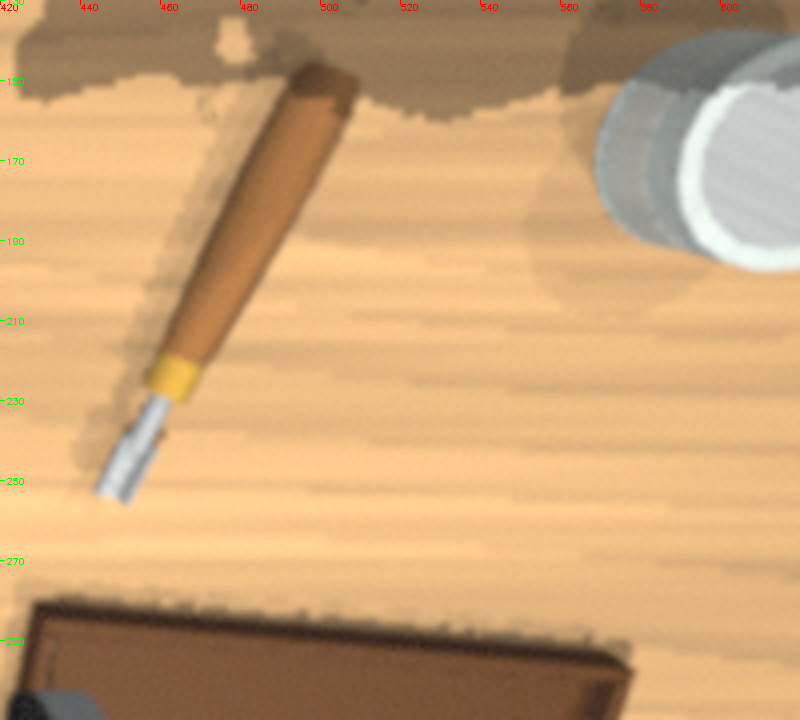

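```bash
python3 - <<'E'
from h import *
w=[load(f'w{k}') for k in range(3)]; s=load('scene0'); d=load('side0')
def t(n,i,a,j,b): print(n,tri(i,[a],j,[b])[0].round(4))
t('jar',w[1],(54.2,190.5),w[2],(282.3,190.8))
t('sq',w[1],(188.5,174.7),w[2],(424.6,175.1))
t('rd',w[1],(335.6,167.2),w[2],(570.1,166.9))
t('gtip',w[0],(251.5,254.2),w[1],(448,254.2))
t('gjunc',w[0],(262,220.5),w[1],(464.7,219.7))
t('gend',w[0],(286.5,147),w[1],(503,148))
t('ink1',w[2],(218.3,287.3),w[1],(24,288.7))
t('ink4',w[2],(223.3,349.3),w[1],(40.7,350))
t('ink3',w[2],(290.7,349),w[1],(110,350))
t('tool1',w[0],(240.3,284.7),w[1],(429,283.7))
t('tool2',w[0],(384.5,295.3),w[1],(577.5,298))
t('tin-scene',w[0],(391.6,168.6),s,(463,359.5))
t('tin-side',w[0],(391.6,168.6),d,(225.2,178))
t('rd-side',w[1],(335.6,167.2),d,(296.3,223))
t('jar-side',w[2],(282.3,190.8),d,(410.5,289))
E
```

```text
jar [ 4.601e-01 -2.341e-01  4.270e-02  4.000e-04]
sq [ 4.415e-01 -8.790e-02  5.450e-02  1.000e-04]
rd [4.344e-01 6.190e-02 4.660e-02 2.000e-04]
gtip [5.429e-01 2.030e-01 1.050e-02 1.000e-04]
gjunc [0.4999 0.2177 0.0107 0.001 ]
gend [0.4166 0.2487 0.0115 0.0015]
ink1 [ 0.5888 -0.3208  0.0101  0.0011]
ink4 [ 6.791e-01 -3.213e-01  8.900e-03  6.000e-04]
ink3 [ 6.795e-01 -2.313e-01  8.700e-03  3.000e-04]
tool1 [0.5855 0.1857 0.0052 0.0014]
tool2 [0.5981 0.3682 0.0135 0.0025]
tin-scene [0.4367 0.3597 0.0421 0.0022]
tin-side [0.4381 0.3624 0.0311 0.0021]
rd-side [4.348e-01 6.200e-02 4.300e-02 2.000e-04]
jar-side [ 0.4614 -0.235   0.0359  0.0008]
```

Measured heights and sizes agree with the text within about 2 mm, except for a poor tray-corner pair (tool1, z = 5 mm) where shadow blurs the edge. The same tray's other corner reads 13.5 mm. I'll pick up the gouge now.

```bash
cat >> h.py <<'E'
def ori(deg):
    f=np.radians(deg); y=[np.cos(f),np.sin(f),0]; z=[0,0,-1]; x=np.cross(y,z)
    return R.from_matrix(np.c_[x,y,z]).as_quat()
def stat(t=''): print(t,'t',round(r.current_t(),2),'p',np.round(r.current_tool_pos(),4),'op',round(float(r.current_opening()),3),'F',np.round(r.current_contact_force(),1))
def pick(xy,deg,ztcp,op,sq,zup=.15):
    r.set_gripper(op); r.move_to([*xy,max(zup,.12)],ori(deg)); r.move_linear([*xy,ztcp],vel=.12); stat('at')
    r.set_gripper(0,sq); stat('grip'); r.move_linear([*xy,zup],vel=.15); stat('up')
def place(xy,deg,ztcp,op,zup=.15):
    r.move_to([*xy,zup],ori(deg)); r.move_linear([*xy,ztcp+.015],vel=.12); r.move_linear([*xy,ztcp],vel=.04); stat('down')
    r.set_gripper(op); stat('rel'); r.move_linear([*xy,zup],vel=.15)
E
python3 - <<'E'
from h import *
pick([.4648,.2313],70,.025,.55,35); print(r.finger_overhang)
wsnap('g1')
E
```

```text
at t 7.88 p [0.4652 0.2314 0.0256] op 0.55 F [-0.6 -0.3  0.4]
grip t 8.24 p [0.4652 0.2315 0.0256] op 0.214 F [-1.3 -0.8  6.7]
up t 9.22 p [0.4644 0.2311 0.1492] op 0.211 F [ 0.2  0.5 -0.5]
0.022
```

View pics/g1.png

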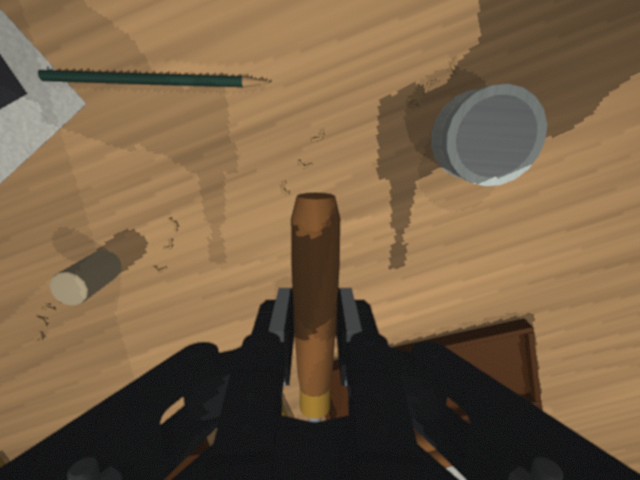

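The gouge is held across the handle, in the centre of the jaws (opening 0.21, about 18 mm). Next I'll place it in the bay.

```bash
python3 - <<'E'
from h import *
place([.6298,.2904],-4.8,.0312,.38)
r.move_to([0.5,0.2,0.28],[0,1,0,0]); r.sleep(.2); wsnap('g2')
E
```

```text
down t 12.0 p [0.6297 0.2903 0.0308] op 0.216 F [-0.4  0.5 -0.7]
rel t 12.29 p [0.6298 0.2904 0.0312] op 0.378 F [0.6 0.5 0.4]
```

View pics/g2.png

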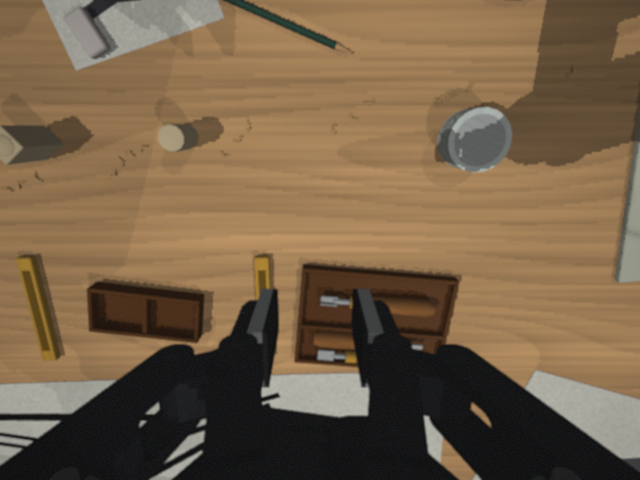

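The gouge lies lengthwise in the empty bay (382,304 in the picture). Seals next.

```bash
python3 - <<'E'
from h import *
pick([.4418,-.0874],39.2,.041,.6,40)
place([.6367,-.0347],-7.4,.0468,.5)
pick([.4344,.0619],-7.4,.040,.6,40)
place([.6447,.0267],-7.4,.0458,.5)
r.move_to([0.5,0.05,0.28],[0,1,0,0]); r.sleep(.2); wsnap('s1'); stat()
E
```

```text
at t 17.61 p [ 0.4422 -0.0874  0.0415] op 0.601 F [ 0.4 -1.5  0.1]
grip t 17.95 p [ 0.4422 -0.0875  0.0416] op 0.302 F [-0.6  0.4  6.3]
up t 18.82 p [ 0.4414 -0.0873  0.1493] op 0.304 F [-0.3  0.3 -1.7]
down t 21.17 p [ 0.6367 -0.0347  0.0467] op 0.299 F [-1.   0.   0.8]
rel t 21.48 p [ 0.6367 -0.0347  0.0466] op 0.498 F [ 0.  -0.  -0.2]
at t 24.53 p [0.4348 0.0619 0.0404] op 0.599 F [-0.8  0.1 -0.4]
grip t 24.88 p [0.4347 0.0619 0.0406] op 0.292 F [-1.  -0.1  6.1]
up t 25.77 p [0.4339 0.0619 0.1494] op 0.288 F [-0.5  0.2 -1.5]
down t 28.04 p [0.6446 0.0267 0.0457] op 0.292 F [-0.4 -0.2  3.9]
rel t 28.36 p [0.6447 0.0267 0.0457] op 0.499 F [-0.4 -0.7  0.4]
 t 30.93 p [0.5001 0.05   0.2798] op 0.496 F [-0.3  0.5  0.5]
```

View pics/s1.png

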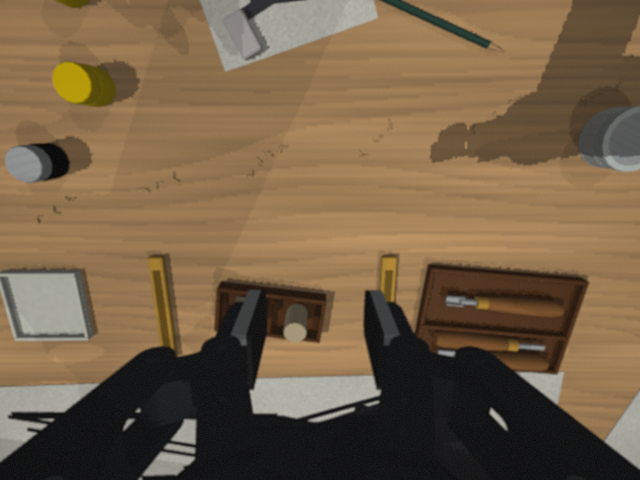

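Both seals appear to be standing; I'll confirm the square one later. Next, recheck the tin from g2 and pick it.

```bash
python3 - <<'E'
from h import *
g=load('g2'); print(onplane(g,[(478,139)],.034).round(4), tri(g,[(478,139)],load('w0'),[(391.6,168.6)]).round(4))
pick([.4372,.3620],90,.030,.97,60)
wsnap('t1')
r.move_to([.6328,-.2757,.15],ori(90)); stat()
E
```

```text
[[0.4362 0.3605 0.034 ]] [[0.437  0.3632 0.0284 0.0011]]
at t 33.85 p [0.4376 0.3622 0.0307] op 0.97 F [0.5 1.1 0.3]
grip t 34.2 p [0.4376 0.3623 0.0311] op 0.705 F [-1.2 -1.6  8.7]
up t 35.15 p [0.4368 0.3617 0.1491] op 0.708 F [-0.3 -0.2 -2.1]
 t 37.58 p [ 0.6331 -0.2747  0.15  ] op 0.703 F [-0.3  0.1 -2.5]
```

View pics/t1.png

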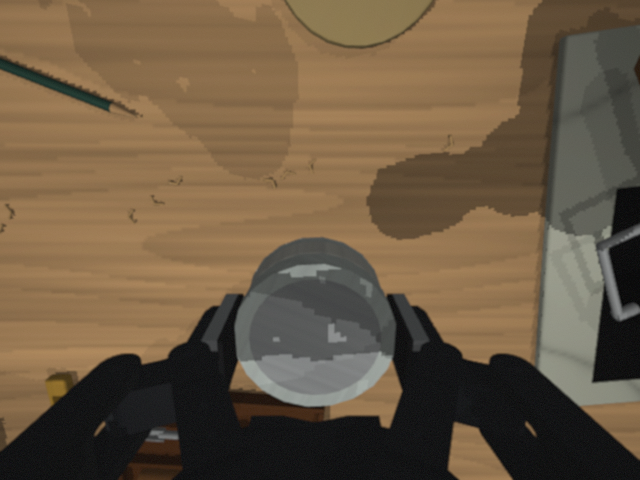

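The tin is held level and centred (315,335). Next I'll lower it into the tray and view it.

```bash
python3 - <<'E'
from h import *
place([.6328,-.2757],90,.0352,.9)
r.move_to([0.5,-.2,0.28],[0,1,0,0]); r.sleep(.2); wsnap('t2'); stat()
E
```

```text
down t 39.33 p [ 0.6327 -0.2757  0.0352] op 0.703 F [-3.   0.1  1.6]
rel t 39.64 p [ 0.6329 -0.2757  0.0351] op 0.901 F [-0.  -0.7 -0.6]
 t 41.62 p [ 0.5003 -0.2002  0.2789] op 0.898 F [-0.1 -0.5  0.7]
```

View pics/t2.png

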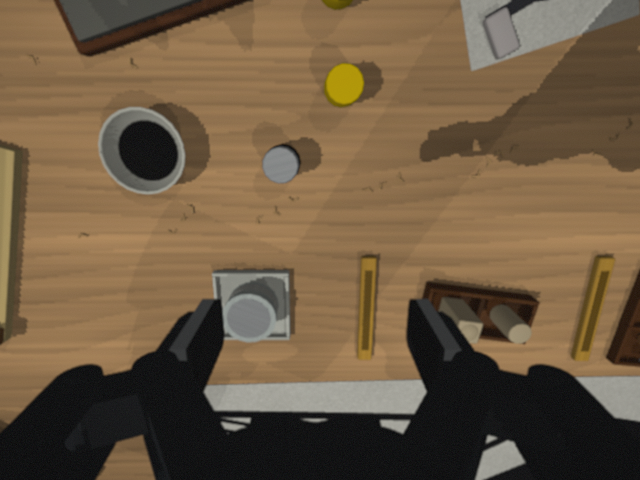

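```bash
python3 - <<'E'
from h import *
r.move_to([0.60,-.275,0.20],[0,1,0,0]); r.sleep(.2); w=wsnap('t3'); stat()
i=cv2.cvtColor(w['pixels'],cv2.COLOR_RGB2BGR)[120:400,180:460]; i=cv2.resize(i,None,fx=2,fy=2); cv2.imwrite('pics/t3c.png',cv2.convertScaleAbs(i,alpha=1.4))
E
```

```text
t 42.52 p [ 0.5999 -0.2746  0.2016] op 0.902 F [ 0.3 -0.1 -0.3]
```

View pics/t3c.png

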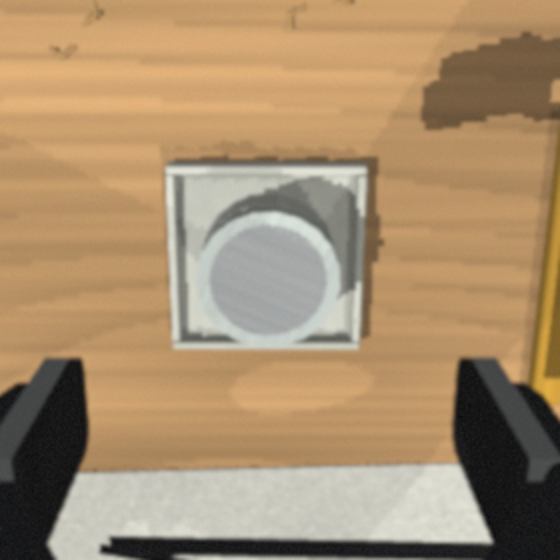

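```bash
python3 - <<'E'
from h import *
w=load('t3'); f=lambda u:np.array(u)/2+[179.75,119.75]
print('lid',onplane(w,[f((269,278.5))],.038).round(4), 'diam', np.diff(onplane(w,[f((198,278)),f((340,278))],.038)[:,1]), np.diff(onplane(w,[f((269,212)),f((269,345))],.038)[:,0]))
P=onplane(w,[f(u) for u in [(165,166),(368,165),(359,348),(174,348)]],.011); print(P.mean(0).round(4),P.round(4).tolist())
u=load('t2'); print(tri(u,[(250,317)],w,[f((269,278.5))]).round(4)); print('jar',onplane(u,[(282,163.5)],.042).round(4))
E
```

```text
lid [[ 0.6317 -0.2755  0.038 ]] diam [0.06044791] [0.06059751]
[ 0.6331 -0.2767  0.011 ] [[0.5887, -0.3217, 0.011], [0.5882, -0.2317, 0.011], [0.6777, -0.2322, 0.011], [0.6778, -0.3212, 0.011]]
[[ 0.6339 -0.2752  0.0329  0.0007]]
jar [[ 0.4589 -0.2326  0.042 ]]
```

The tin sits within about 1.5 mm of the tray centre, and the lid stands at about 38 mm over the table. Now the jar.

```bash
python3 - <<'E'
from h import *
pick([.4596,-.2336],90,.030,.72,40)
w=wsnap('j1')
place([.6318,-.2755],90,.0692,.68)
r.move_to([0.60,-.275,0.25],[0,1,0,0]); r.sleep(.2); wsnap('j2'); stat()
E
```

```text
at t 44.63 p [ 0.46   -0.2338  0.0306] op 0.719 F [ 0.4 -0.3 -0.1]
grip t 44.97 p [ 0.4599 -0.2338  0.0308] op 0.431 F [-0.7  0.9  5.9]
up t 45.92 p [ 0.4592 -0.2334  0.1493] op 0.433 F [ 0.2 -0.  -1.5]
down t 47.93 p [ 0.6317 -0.2755  0.0689] op 0.434 F [ 0.4  0.7 -0.8]
rel t 48.27 p [ 0.6318 -0.2755  0.0692] op 0.681 F [ 0.3  0.3 -1.4]
 t 49.71 p [ 0.5998 -0.2748  0.2484] op 0.679 F [ 0.6 -0.4 -0.4]
```

View pics/j1.png

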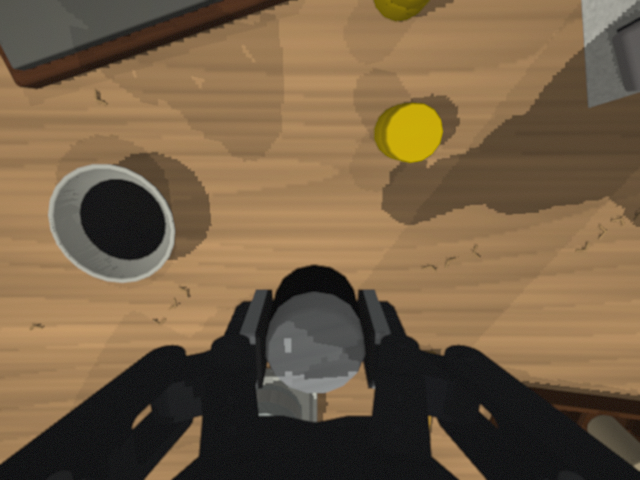

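View pics/j2.png

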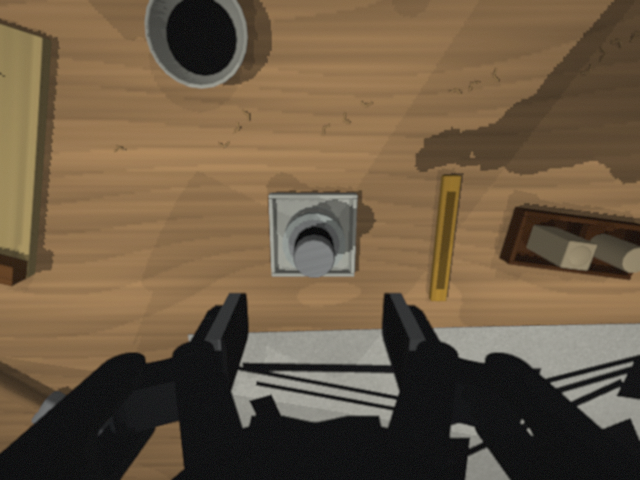

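The jar stands on the tin (314,250). For the final check I'll move the arm clear and take the fixed cameras' views.

```bash
python3 - <<'E'
from h import *
r.move_to([0.60,.14,0.28],[0,1,0,0]); r.sleep(.2); wsnap('f0')
r.set_joints([1.172,.351,1.652,0,1.139,-.085])
for n in('scene','side'):
    im=snap(n,n+'F'); pickle.dump(im,open(n+'F.pkl','wb'))
stat()
a=cv2.imread('pics/sceneF.png')[140:480,130:400]; b=cv2.imread('pics/sideF.png')[140:310,265:535]
cv2.imwrite('pics/F1.png',cv2.resize(a,None,fx=1.75,fy=1.75,interpolation=2)); cv2.imwrite('pics/F2.png',cv2.resize(b,None,fx=2.9,fy=2.9,interpolation=2))
w=load('j2'); i=cv2.cvtColor(w['pixels'],cv2.COLOR_RGB2BGR)[180:290,255:375]; cv2.imwrite('pics/F3.png',cv2.convertScaleAbs(cv2.resize(i,None,fx=5,fy=5,interpolation=2),alpha=1.5))
E
```

```text
t 53.67 p [0.1706 0.5229 0.2531] op 0.677 F [ 0.3 -0.8  0. ]
```

View pics/F1.png

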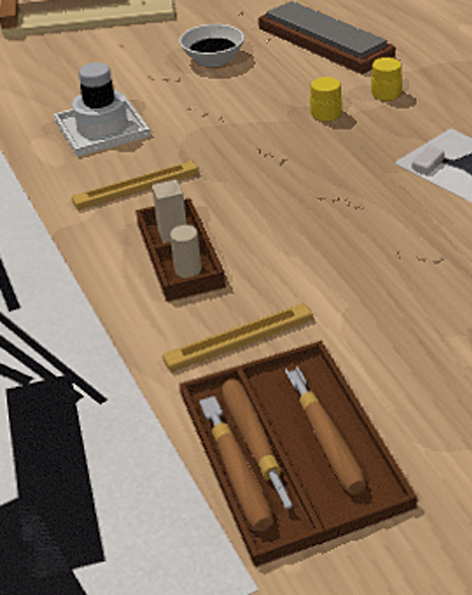

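View pics/F2.png

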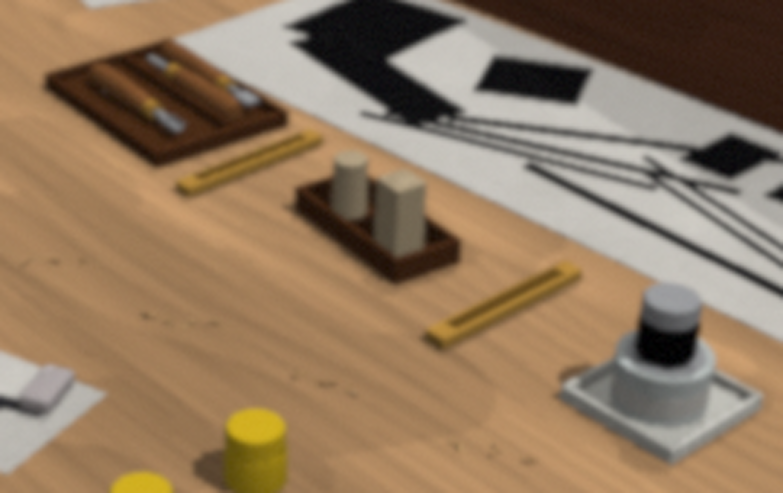

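View pics/F3.png

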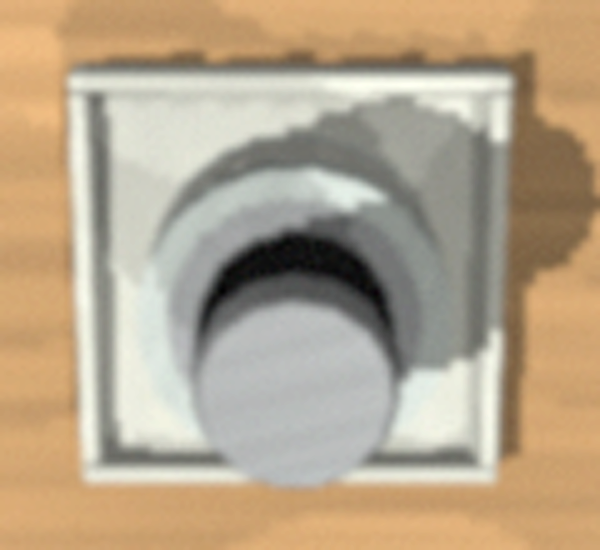

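View pics/f0.png

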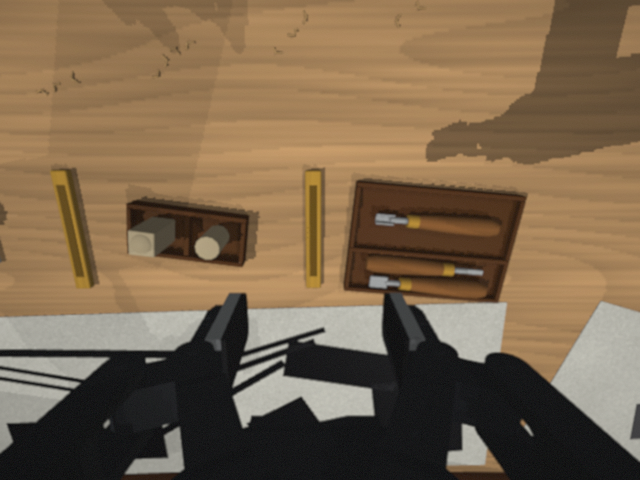

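```bash
python3 - <<'E'
from h import *
w=load('j2'); print('jar lid',onplane(w,[(314.1,258.3)],.08).round(4))
a,b=load('scene0')['pixels'],load('sceneF')['pixels']
d=cv2.absdiff(a,b).max(2); print('bowl diff',(d[150:182,228:272]>40).sum(),'yellow',(d[172:208,305:362]>40).sum())
f=load('f0'); ge=onplane(f,[(375,218),(500,230)],.015); print('gouge',ge.round(4).tolist(), np.degrees(np.arctan2(*(ge[1]-ge[0])[1::-1])))
r.sleep(.3); r.hand_in()
E
```

```text
jar lid [[ 0.6317 -0.2754  0.08  ]]
bowl diff 11 yellow 45
gouge [[0.6216, 0.206, 0.015], [0.6356, 0.3462, 0.015]] 84.29322546547967
the job is handed in; nothing more can be done
```

The table is cleared as asked and the job is handed in, at about 54 s on the robot's clock against the 122 s limit.

| Item | Where it is now | Last check |
|---|---|---|
| Gouge | Lengthwise in the empty bay of the tool tray, blade towards −y | Points along 84.3°, against about 85° for the tray; midpoint within about 2 mm of the bay centre |
| Square seal and round seal | One in each bay of the seal tray | Both upright in the scene, side and wrist views |
| Ink tin | In the ink tray | Lid centre about 1.5–2 mm from the tray centre |
| Ink jar | On the tin's lid | Within about 0.2 mm of the tin's measured centre |

- **Left alone:** the bowl of wet ink shows no change between the first and last scene pictures. The yellow look-alikes show only 45 changed pixels; I did not trace the cause and the arm never went near them.
- **Forces:** the highest tool force I read was about 9 N, at the moment of gripping the tin.
- **Checks that disagreed:**
  - One tool-tray corner triangulated to 5 mm instead of 14 mm, because shadow blurred the edge; its neighbour gave 13.5 mm.
  - The tin's height came out between 28 and 42 mm depending on the pair of views.
  - The tool and seal trays measured 2–5 mm short of the text along their length.

None of these differences affected a grasp or a placing.

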